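Open the sweet shop's till laptop for the day

ROBOT

A 7-joint arm with a two-finger parallel gripper is mounted at the origin on the work surface. World frame = base frame: x ahead of the robot, y to its left, z up, the work surface at z = 0. Lengths are in m, angles in rad, forces in N, time in s.
With the tool pointing down it reaches from about 0.4 to 0.85 m from the base axis. Payload 10.4 kg.
Tool frame: the origin (TCP) lies midway between the tips of the shut fingers; the grasp point (between the pads) lies 19 mm behind it (arm.hold_point_z is the distance from the TCP to the grasp point, in m); z points along the fingers, y is the line along which they close (so a half turn about z gives the same grasp; the last joint's range is limited). The gripper opens to 85 mm and grips with 20 to 120 N. Pads are 22 mm wide; open, the fingers measure 114 mm over their backs; the gripper's body (76 mm by 85 mm) begins 54 mm behind the grasp point. The pads swing forward as they close: fully open they stand 13 mm farther back than shut.
Start: joints at [1.279, 0.332, -0.065, 1.46, 0.022, 1.35, -0.088], TCP at [0.166, -0.603, 0.231] pointing down, gripper open.
Joint ranges: [-2.6, 2.6], [-0.5, 2.12], [-1.47, 1.34], [0.16, 2.42], [-1.27, 4.41], [0.06, 2.06], [-2.6, 2.6]. Speed limits (rad/s): [2.22, 2.22, 2.79, 2.79, 3.14, 3.14, 3.14].

INTERFACE

Orientations are given as a unit quaternion [w, x, y, z].
In Python, from plant import arm gives the robot as it stands. Calls block until the motion is done:
- arm.reach(position, orientation): joint-space move of the TCP to a pose.
- arm.line_to(position, rotation=None, v=0.15): straight line of the TCP; rotation=None keeps the orientation; v is the mean speed in m/s.
- arm.move_j(angles): joint-space move.
- arm.set_gripper(opening, f_grip=None): finger opening in m; f_grip is the grip in N (None keeps the last); returns when the fingers have stopped.
- arm.sleep(seconds).
- arm.solve_ik(position, orientation): joint angles nearest the present ones, or None.
- arm.get_obs(): the state.
- arm.capture(name): name is "side" or "top"; returns the picture (480x640x3 uint8, red, green, blue); there is no depth.
- arm.camera_info(name): a dict with "camera_matrix" (3x3 intrinsics, pixels), "R" (3x3) and "t" (3): a world point X has camera coordinates R X + t. Camera axes: x right, y down, z forward; pixel columns grow to the right and rows downward; lengths in m; the calibration is good to about 2 mm. A picture is of the moment at which its call begins. camera_info takes no time and is no camera call.
A pose or a line that the arm cannot do raises arm.IKError and nothing moves.
- arm.hand_in(): hands the job in; it is judged then, once.
The state is a dict: "time_s": time; "joints": joint angles; "qd": joint speeds; "joint_torque": joint torques, N m; "ee_pos": TCP position; "ee_rot": TCP orientation; "wrist_force": force on the tool from outside, world axes, zero at the start; "torque": the same for the moment, N m; "finger_gap": finger opening in m; "finger_force": force on a finger pad.
Only numpy, scipy, OpenCV 4.12 (cv2) and the standard library are available. Lean on these libraries where they do the work, as an engineer would, in place of code of your own. Each camera call takes 0.05 s, during which the arm holds its last target. There are 200 camera calls.

TASK

Get the till ready: raise the half-shut screen of the counter laptop until it stands open at about 105 degrees from the keyboard, leaning back a little past upright. Then take the block of guava paste off the laptop's palm rest and lay it (do not drop it) on the free part of the wooden display board, flat and in line beside the other two blocks, and last tap the space bar to wake the laptop. Leave everything else on the counter where it is.

Things in the scene. Friction and masses are not known exactly. Their poses are not given: they have to be found in the camera images.
- laptop: aluminium laptop, 300 mm wide (its y), 208 mm deep (its x), base 16 mm thick; its rubber feet do not slip. Origin: centre of its underside; +x from its front edge to its hinge, +y to the user's left, z up. Palm rest: plain front strip, x = -104 to about -12 mm, 16 mm above the counter; black keys behind it. It stands left or right, the board on the other side
- screen (a joint): opening angle of the laptop's screen (lid) in rad: 0 shut flat on the keyboard, 1.571 upright, 1.833 is 105 degrees, end stop 2.35. The hinge is stiff: the screen stays at any angle where it is left, and takes about 3 to 6 N at its free edge to raise. Starts at 0.6 to 0.9
- screen_hinge (a point): middle of the hinge line, which runs along the laptop's y at x = 98 mm, 24 mm above the counter
- screen_edge (a point): middle of the free (top) edge of the screen, 202 mm from the hinge line, in mid-thickness; the screen is a plate 300 mm wide and 8 mm thick, its dark glass side facing the keyboard and the user
- space_bar (a joint): how far the space bar is pressed, m: 0 up, 0.003 fully down; it springs back by itself; about 3 N presses it fully
- space_bar_top (a point): centre of the top face of the space bar, the one long key (106 mm along the laptop's y, 16 mm along its x) in the middle of the key row nearest the user; 19.5 mm above the counter, at the laptop's origin in x and y
- block_center (a point): centre of the block of guava paste that lies on the palm rest: a wrapped reddish-brown bar with a paper band, 150 mm long (its x), 55 mm wide (its y), 35 mm high, about 0.38 kg, rigid; it starts lying along the laptop's width, partly below the half-shut screen
- board: wooden display board, fixed, 200 mm (its x) by 250 mm (its y), 14 mm thick; origin at the centre of its underside; two blocks like the first lie on its -y part, long sides along the board's x, with their centres at y = -85 and -24 mm
- free_spot (a point): centre of the board's free part, on the board's top face, at y = 66 mm from its centre (so a block laid here has about 35 mm of room to the next one)
- block_a: block like the first, on the board, the one at its -y edge; origin at the centre of its underside
- block_b: block like the first, on the board, beside the free part; origin at the centre of its underside
- card_reader: black card terminal, 165 x 78 mm, 40 mm high, lying on the counter beyond the laptop and the board; origin at the centre of its underside
- jar: jar of preserve, 74 mm wide, 110 mm high, standing beyond the laptop and the board; origin at the centre of its underside
Not all that is in view belongs to the job. Leave any green or turquoise look-alike of the part that bears block_center alone.

How it is judged:
On the way, in this order (a step that is already met when the one before it is completed fails the run):
1. the screen stands still, open at 105 degrees (8 degrees either way) (value of joint screen between 1.693 and 1.973 rad and velocity of joint screen between -0.05 and 0.05 rad/s), for 0.3 s.
2. the block lies flat and let go on the free part of the board, in line with the others (z of block_center in the frame of board between 0.027 and 0.036 m and x of block_center in the frame of board between -0.03 and 0.03 m and y of block_center in the frame of board between 0.02 and 0.095 m and angle between the x axis of block_center and the x axis of board, either way round below 0.22 rad and angle between block_center's own z axis and vertical below 0.08 rad and contact force between block and the fingers below 0.1 N), for 0.2 s.
3. the space bar is pressed down (value of joint space_bar above 0.002 m), for 0.04 s.
At the end, for the whole second after the job is handed in: Screen still at 105 degrees, 8 either way; space bar up again after its tap; block flat and at rest on the board beside the other two, not on them: within 30 mm of the board's middle lengthways, its whole width on the board, in line within 0.22 rad (12 degrees) (value of joint screen between 1.693 and 1.973 rad and value of joint space_bar below 0.001 m and z of block_center in the frame of board between 0.027 and 0.036 m and x of block_center in the frame of board between -0.03 and 0.03 m and y of block_center in the frame of board between 0.02 and 0.095 m and angle between the x axis of block_center and the x axis of board, either way round below 0.22 rad and angle between block_center's own z axis and vertical below 0.08 rad and linear speed of block below 0.02 m/s); the robot touches nothing.
It fails at once if another block, the card terminal or the jar is shifted by more than 15 mm (distance of any of block_a, block_b, card_reader, jar from where it was at the start of the episode above 0.015 m).
It fails at once if the block is dropped (falls freely by more than about 15 mm) (contact force between block and anything else below 0.02 N and linear speed of block above 0.55 m/s).
It also fails if it takes over 72 s, if anything falls off the work surface, if the arm or the gripper's body presses on something with over 40 N, if the wrist force passes 120 N, or if a joint passes its speed limit or range.

## Working session

There is one attempt and no reset: what is moved stays moved. The work goes in short steps, each a Python script; the robot and the scene stay as the last script left them, time stands still between calls to the robot, and variables do not carry over. Pictures are saved under pics/ and viewed, at most 10 in all, crops included, and the job is handed in when it is done.

```bash
ls; mkdir -p pics
python3 - <<'E'
from plant import arm
import cv2,numpy as np
for n in("side","top"):
    im=arm.capture(n); cv2.imwrite(f"pics/{n}0.png",im[:,:,::-1]); c=arm.camera_info(n)
    R,t=np.array(c["R"]),np.array(c["t"]); print(n,np.round(c["camera_matrix"],1).tolist(),np.round(R,3).tolist(),np.round(-R.T@t,3))
o=arm.get_obs(); print(o)
print(arm.hold_point_z)
E
```

```text
pics
side [[461.4, 0.0, 318.6], [0.0, 461.4, 238.7], [0.0, 0.0, 1.0]] [[-0.915, -0.403, 0.001], [-0.256, 0.58, -0.774], [0.312, -0.708, -0.634]] [0.253 0.666 0.607]
top [[498.4, 0.0, 319.8], [0.0, 498.4, 237.2], [0.0, 0.0, 1.0]] [[-0.011, -1.0, 0.012], [-0.991, 0.009, -0.135], [0.135, -0.014, -0.991]] [0.355 0.038 1.314]
{'time_s': 0.1, 'joints': array([ 1.27942523,  0.33282557, -0.06474413,  1.46085   ,  0.02159267,
        1.3499192 , -0.08850943]), 'qd': array([-0.00010324, -0.00182392, -0.00068321, -0.00080058, -0.00033189,
        0.00105476, -0.00120203]), 'joint_torque': array([ 1.35048907e-03, -6.26746058e+01,  4.91925096e-02, -3.92433929e+01,
        1.63218618e-02,  7.10002903e-03, -3.16172100e-05]), 'ee_pos': array([ 0.16590061, -0.60222546,  0.23058856]), 'ee_rot': array([-6.44732071e-04,  9.90980299e-01,  1.34006043e-01, -1.06242632e-04]), 'wrist_force': array([-0.1310403 ,  0.4563798 , -0.05840538]), 'torque': array([ 0.00298705, -0.02742142,  0.00035431]), 'finger_force': 0.0, 'finger_gap': 0.08502839319494489}
0.0187
```

View pics/side0.png

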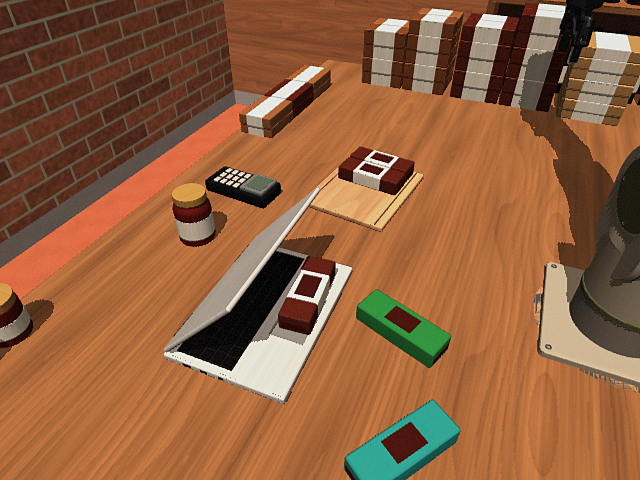

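View pics/top0.png

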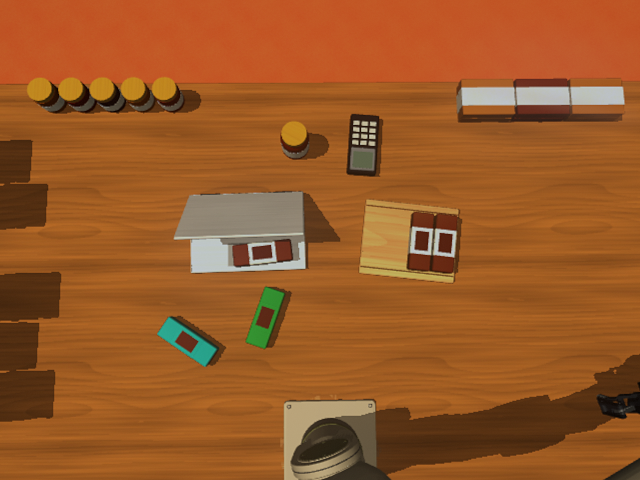

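Candidates for the block:
- Reddish-brown bar with paper band on the palm rest: top (263,252), side (308,295). This one matches the description.
- Green look-alike: top (265,317).
- Turquoise look-alike: top (188,341).
- Board blocks: top (422,241) and (445,241).
- Stacks at the back.

The laptop stands on the left (+y) and the board on the right. I'll check the choice in a close crop.

```bash
cat > h.py <<'E'
from plant import arm
import cv2,numpy as np
from scipy.spatial.transform import Rotation as Ro
C={n:arm.camera_info(n) for n in("side","top")}
def ray(n,p):
    c=C[n];R=np.array(c["R"]);o=-R.T@np.array(c["t"])
    d=R.T@np.linalg.solve(np.array(c["camera_matrix"]),[p[0],p[1],1.]);return o,d/np.linalg.norm(d)
def plane(n,p,z):
    o,d=ray(n,p);return o+d*(z-o[2])/d[2]
def tri(ps,pt):
    (a,u),(b,v)=ray("side",ps),ray("top",pt)
    s=np.linalg.lstsq(np.c_[u,-v],b-a,rcond=None)[0];x,y=a+u*s[0],b+v*s[1]
    return (x+y)/2,np.linalg.norm(x-y)
def proj(n,X):
    c=C[n];q=np.array(c["camera_matrix"])@(np.array(c["R"])@X+np.array(c["t"]));return q[:2]/q[2]
E
python3 - <<'E'
import cv2
for n,(x0,y0,x1,y1,s) in {"top":(170,185,310,275,5.7),"side":(160,180,430,405,2.6)}.items():
    im=cv2.imread(f"pics/{n}0.png")[y0:y1,x0:x1]
    im=cv2.resize(im,None,fx=s,fy=s,interpolation=cv2.INTER_CUBIC)
    for k in range(0,x1-x0,20): cv2.putText(im,str(x0+k),(int(k*s),10),0,.35,(0,255,255)); cv2.line(im,(int(k*s),12),(int(k*s),18),(0,255,255))
    for k in range(0,y1-y0,20): cv2.putText(im,str(y0+k),(0,int(k*s)+4),0,.35,(0,255,255)); cv2.line(im,(26,int(k*s)),(32,int(k*s)),(0,255,255))
    cv2.imwrite(f"pics/{n}0c.png",im); print(im.shape)
E
```

```text
(513, 798, 3)
(585, 702, 3)
```

View pics/top0c.png

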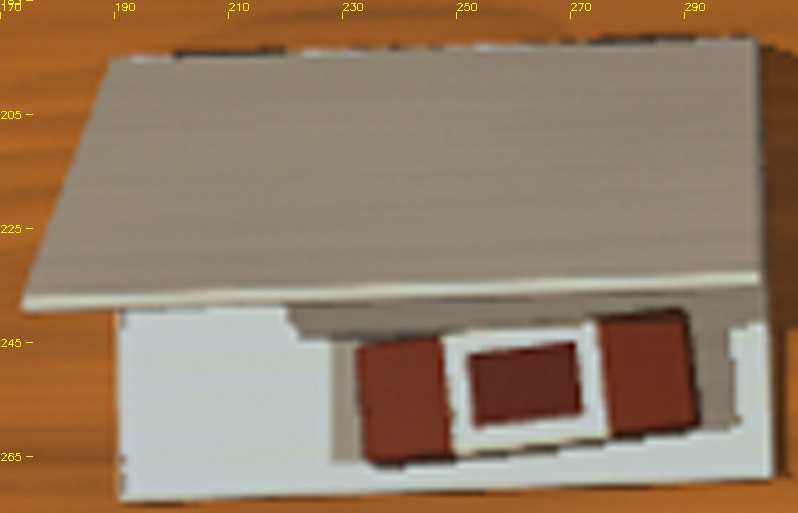

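View pics/side0c.png

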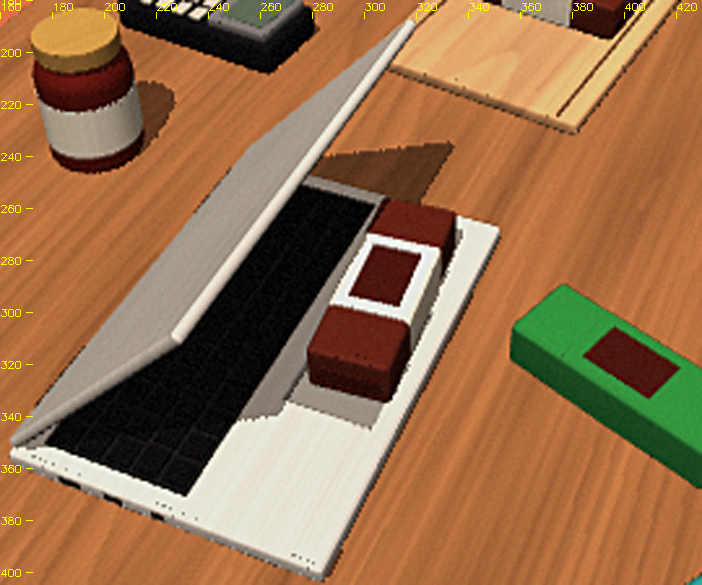

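The crops confirm the choice: the brown bar with paper band is on the palm rest, with its label centre at top (262,252.5) and side (308,286). The lid's free edge runs (174,238)–(303,234) in top and (228,310)–(318,188) in side. Next I triangulate.

Run:
```python
from h import *
np.set_printoptions(precision=4,suppress=True)
t=lambda x,y:(170+x/5.7-.4,185+y/5.7-.4); s=lambda x,y:(160+x/2.6-.3,180+y/2.6-.3)
L=tri(s(177,338),t(24,302)); Rr=tri(s(410,25),t(760,277)); print("lid edge",L,Rr)
print("label",tri(s(385,276),t(525,385)))
FL=tri(s(320,580),t(120,500)); FR=tri(s(498,232),t(772,478)); print("front",FL,FR)
fl,fr=plane("top",t(120,499),.008)[:2],plane("top",t(772,477),.012)[:2]; print(fl,fr,np.linalg.norm(fl-fr))
print("hinge tri L/R side left rear", plane("side",s(12,455),.016))
# masks: block red in top, label, board
im=cv2.imread("pics/top0.png"); hsv=cv2.cvtColor(im,cv2.COLOR_BGR2HSV)
sd=cv2.imread("pics/side0.png"); hs=cv2.cvtColor(sd,cv2.COLOR_BGR2HSV)
print("px wood",hsv[240,385],hsv[300,500],"side wood",hs[205,350],hs[300,500],"lab",hsv[252,262],hsv[252,240])
for n,H,roi in(("top",hsv,(355,195,110,95)),("side",hs,(305,140,125,95))):
    x,y,w,h=roi; m=cv2.inRange(H[y:y+h,x:x+w],(12,60,160),(28,175,255))
    c=max(cv2.findContours(m,0,2)[0],key=cv2.contourArea); hull=cv2.convexHull(c)
    print(n,cv2.contourArea(hull),(cv2.approxPolyDP(hull,5,True)[:,0]+[x,y]).tolist())
x,y,w,h=225,235,70,35
m=cv2.inRange(hsv[y:y+h,x:x+w],(0,120,20),(8,255,200)); P=cv2.findNonZero(m)+[x,y]
(c,sz,a)=cv2.minAreaRect(P.astype(np.float32)); b=cv2.boxPoints((c,sz,a)); print("blk",c,sz,a); B=np.array([plane("top",q,.051) for q in b]); print(B)
```

```text
lid edge (array([0.512 , 0.3574, 0.176 ]), np.float64(0.0007890038517900151)) (array([0.5205, 0.0615, 0.1741]), np.float64(0.0008441425195803481))
label (array([0.4905, 0.1689, 0.0529]), np.float64(0.0011539221939987768))
front (array([0.4435, 0.3576, 0.0111]), np.float64(0.0002654185317367661)) (array([0.4512, 0.0599, 0.0135]), np.float64(0.0017733161346501914))
[0.4441 0.3583] [0.4509 0.0597] 0.2987086675470775
hinge tri L/R side left rear [0.6472 0.3613 0.016 ]
px wood [ 18 156 193] [ 14 201 141] side wood [ 16 129 229] [ 12 166 194] lab [  6 172  89] [  7 175 112]
top 6933.0 [[457, 209], [452, 282], [359, 272], [367, 199]]
side 10630.0 [[429, 140], [429, 234], [368, 234], [305, 196], [305, 140]]
blk (261.93292236328125, 252.39633178710938) (21.09242057800293, 58.528709411621094) 83.6598129272461
[[0.5088 0.2453 0.051 ]
 [0.5241 0.0973 0.051 ]
 [0.4703 0.0915 0.051 ]
 [0.4553 0.2387 0.051 ]]
```

Laptop yaw is about 0.026, its origin is (0.5515, 0.212), and the hinge is at (0.649, 0.214). The lid is at about 0.85 rad. The block centre is (0.490, 0.168) with its top at about 0.051. Next I raise the screen with shut fingers pointing down, following an arc.

Run:
```python
from h import *
q=[0,1,0,0]
f=lambda:(np.round(arm.get_obs()["ee_pos"],3),np.round(arm.get_obs()["wrist_force"],1),round(arm.get_obs()["time_s"],1))
arm.set_gripper(0.0)
for p in([.42,.21,.26],[.47,.21,.163],[.677,.213,.19]): print(arm.solve_ik(p,q))
arm.reach([.42,.21,.27],q); print(f())
arm.line_to([.475,.211,.16],v=.15); print(f())
H=np.array([.649,.024])
for X,Z in((.52,.165),(.56,.175),(.60,.185),(.635,.19),(.66,.19),(.674,.19)):
    arm.line_to([X,.213,Z],v=.07); print(f())
arm.line_to([.60,.213,.2],v=.1); 
arm.reach([.42,.1,.30],q);print(f())
for n in("side","top"): cv2.imwrite(f"pics/{n}1.png",arm.capture(n)[:,:,::-1])
a=cv2.imread("pics/side1.png")[120:420,120:440];b=cv2.imread("pics/top1.png")[160:310,150:470]
cv2.imwrite("pics/c1.png",np.vstack([cv2.resize(a,None,fx=1.25,fy=1.25),cv2.resize(b,None,fx=1.25,fy=1.25)]) )
```

```text
[-8.68442924e-02 -3.64161472e-03 -4.67950803e-01  1.78731817e+00
 -1.68065522e-03  1.35752490e+00 -2.12523303e+00]
[ 0.56917097  0.41802034 -1.28477621  1.79174856  0.42237484  1.25345959
 -2.4004228 ]
[ 0.17739205  0.7095779  -0.91861449  1.21766983  0.54788378  1.46192409
 -2.24171295]
(array([0.42 , 0.209, 0.27 ]), array([-1.1, -0. ,  0.6]), 3.9)
(array([0.475, 0.211, 0.161]), array([-0.2,  0.8,  0.1]), 4.8)
(array([0.52 , 0.214, 0.166]), array([-8.6,  0.6,  7. ]), 5.6)
(array([0.561, 0.213, 0.175]), array([-0.6,  0.3,  0.3]), 6.4)
(array([0.6  , 0.212, 0.185]), array([-0.9, -0.2,  0. ]), 7.1)
(array([0.635, 0.213, 0.19 ]), array([-0.4, -0.1, -0.3]), 7.8)
(array([0.66 , 0.213, 0.19 ]), array([ 0.2,  0.1, -0.2]), 8.3)
(array([0.674, 0.213, 0.19 ]), array([ 0.1, -0.8, -0.5]), 8.6)
(array([0.421, 0.1  , 0.3  ]), array([ 0.6, -0.1,  0.3]), 10.5)
```

View pics/c1.png

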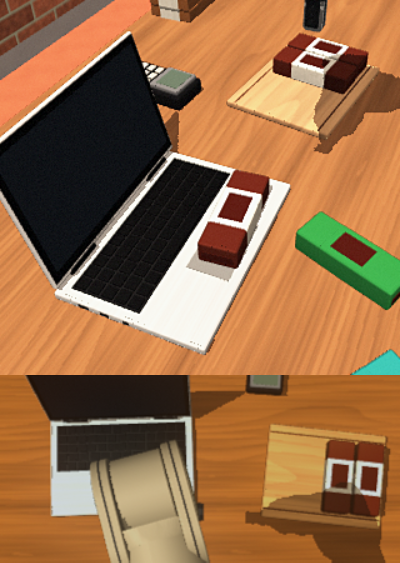

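The screen is now open, with its top right corner at about side (224,146). The block hasn't moved. I'll compute the angle from where the corner ray crosses the lid's right-edge plane, and get the board pose too.

Run:
```python
from h import *
np.set_printoptions(precision=4,suppress=True)
yaw=.026; ex=np.array([np.cos(yaw),np.sin(yaw),0]); ey=np.array([-np.sin(yaw),np.cos(yaw),0]); H=np.array([.649,.2142,.024])
# predicted pixels of the glass-side top right corner
for th in(1.5,1.6,1.7,1.83,1.95,2.1,2.3): print(th,[np.round(proj(n,H-.15*ey+.202*(-np.cos(th)*ex+np.sin(th)*np.array([0,0,1]))),1).tolist() for n in("side","top")])
o,d=ray("side",(224,145.6)); s=(((H-.15*ey)-o)@ey)/(d@ey); X=o+s*d-H; print("ang",np.arctan2(X[2],-X@ex),np.hypot(X[2],X@ex))
# board + blocks
im=cv2.imread("pics/top1.png"); sd=cv2.imread("pics/side1.png")
cor=[plane("top",p,.014) for p in((457,209),(452,282),(359,272),(367,199))]; print(np.array(cor))
A=im[180:300,345:475]; B=sd[135:240,295:435]
cv2.imwrite("pics/c2.png",np.vstack([np.pad(cv2.resize(A,None,fx=2.5,fy=2.5,interpolation=2),((0,0),(0,25),(0,0))),cv2.resize(B,None,fx=2.5,fy=2.5,interpolation=2)]))
cv2.imwrite("pics/c3.png",cv2.resize(sd[130:300,100:340],None,fx=3,fy=3,interpolation=2))
```

```text
1.5 [[253.9, 149.4], [301.0, 177.5]]
1.6 [[243.5, 147.0], [300.7, 168.7]]
1.7 [[233.4, 145.7], [300.4, 160.2]]
1.83 [[221.0, 145.6], [300.1, 149.9]]
1.95 [[210.5, 147.1], [299.9, 141.2]]
2.1 [[198.8, 150.9], [299.7, 131.8]]
2.3 [[186.1, 159.0], [299.5, 122.0]]
ang 1.7984556810512602 0.2017527626441013
[[ 0.6047 -0.3457  0.014 ]
 [ 0.4112 -0.3233  0.014 ]
 [ 0.4397 -0.081   0.014 ]
 [ 0.6338 -0.1065  0.014 ]]
```

View pics/c2.png

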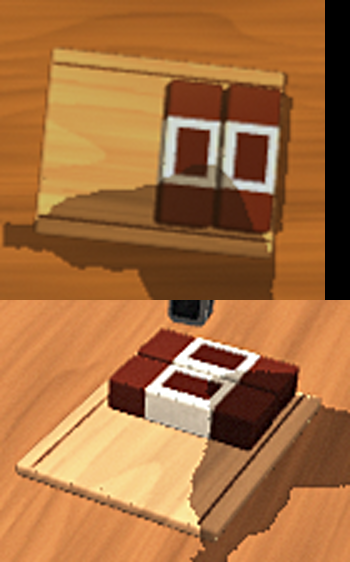

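View pics/c3.png

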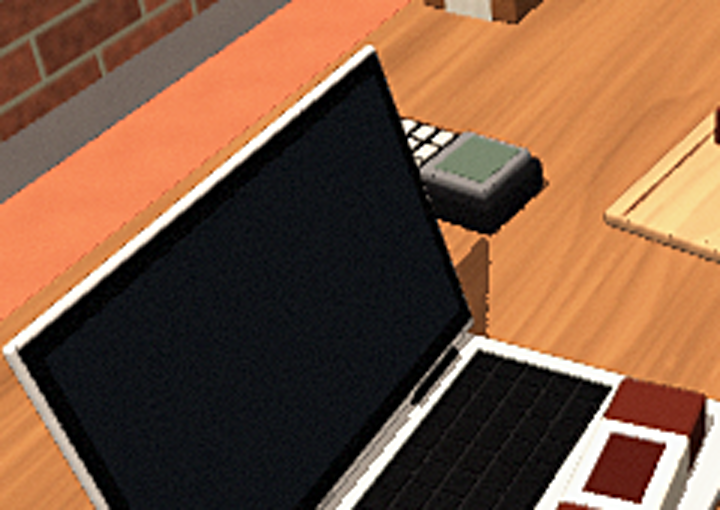

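The lid corner at side (224,146) gives about 1.80 rad, which is in the band. The board's +y corners are at top (366,200) and (359,272), and the block_b label is at top (422.6,242) and side (372,168). Next I triangulate the board and grasp the block.

```bash
cat >> h.py <<'E'
def down(closing):  # tool-down quaternion with tool y along world angle 'closing'
    x=np.array([np.cos(closing-np.pi/2),np.sin(closing-np.pi/2),0]);x=-x
    y=np.array([np.cos(closing),np.sin(closing),0]);z=np.cross(x,y)
    q=Ro.from_matrix(np.c_[x,y,z]).as_quat();assert z[2]<0;return [q[3],*q[:3]]
E
python3 - <<'E'
from h import *
np.set_printoptions(precision=4,suppress=True)
a=tri((302.0,201.5),(365.6,199.8)); b=tri((376.8,225.2),(359.2,272.0)); c=tri((372,167.6),(422.4,241.8)); print(a,b,c)
T=lambda x,y:plane("top",(x,y),.014)[:2]
P=[T(365.6,199.8),T(459.6,209),T(452,281.5),T(359.2,272)]; print(np.array(P))
ey=(P[0]-P[1]+P[3]-P[2]); ex=P[0]-P[3]+P[1]-P[2]; print(np.arctan2(-ey[0],ey[1]),np.arctan2(ex[1],ex[0]),np.linalg.norm(ey)/2,np.linalg.norm(ex)/2)
ctr=np.mean(P,axis=0);print("ctr",ctr)
yw=-.11
e=np.array([-np.sin(yw),np.cos(yw)]);print("from b:",c[0][:2]+.024*e, "spot",ctr+.066*e,c[0][:2]+.09*e)
pk=np.array([.490,.1685]);cl=.103
for k in(0,np.pi):
  for z in(.15,.026): print("pick",k,arm.solve_ik([*pk,z],down(cl+k)))
s=ctr+.068*e
for k in(-np.pi/2,np.pi/2):
  for z in(.15,.025): print("place",k,arm.solve_ik([*s,z],down(yw+np.pi/2+k+np.pi/2)) if 0 else arm.solve_ik([*s,z],down(yw+k)))
E
```

```text
(array([ 0.6317, -0.1028,  0.0137]), np.float64(0.0001182811128410676)) (array([ 0.4437, -0.08  ,  0.0203]), np.float64(0.009020222391142915)) (array([ 0.5141, -0.2406,  0.0548]), np.float64(0.003357313174723163))
[[ 0.6316 -0.1028]
 [ 0.6046 -0.3527]
 [ 0.4125 -0.3234]
 [ 0.4397 -0.0816]]
-0.10975010035987094 -0.13064701485512886 0.24735681109621854 0.19369455214068984
ctr [ 0.5221 -0.2151]
from b: [ 0.5167 -0.2167] spot [ 0.5293 -0.1495] [ 0.524  -0.1511]
pick 0 [ 0.2099  0.2309 -0.7016  1.8147  0.1622  1.1541 -0.4416]
pick 0 [ 0.1773  0.4091 -0.6878  1.9183  0.3216  0.9255 -0.5634]
pick 3.141592653589793 [ 0.6154  0.4188 -1.2319  1.7992  0.4198  1.2254  2.5074]
pick 3.141592653589793 [ 0.5797  0.6998 -1.2433  1.9021  0.749   1.1099  2.2794]
place -1.5707963267948966 [ 0.5251  0.2551 -0.3864  1.7494  0.104   1.1572 -1.5727]
place -1.5707963267948966 [ 0.515   0.4096 -0.3839  1.8507  0.189   0.9169 -1.6364]
place 1.5707963267948966 [ 0.5265  0.2553 -0.388   1.7493  0.1045  1.1573  1.5686]
place 1.5707963267948966 [ 0.5609  0.4183 -0.4387  1.8482  0.2182  0.9223  1.4836]
```

Run:
```python
from h import *
def f(m=""): o=arm.get_obs(); print(m,np.round(o["ee_pos"],3),np.round(o["wrist_force"],1),round(o["finger_gap"],4),round(o["finger_force"],1),round(o["time_s"],1))
pk=[.490,.1685];q=down(.103)
arm.set_gripper(.085)
arm.reach([*pk,.16],q); f()
arm.line_to([*pk,.06],v=.15); arm.line_to([*pk,.025],v=.05); f("down")
arm.set_gripper(0.03,50); f("grip")
arm.line_to([*pk,.05],v=.06); arm.line_to([*pk,.15],v=.15); f("lift")
arm.reach([.47,-.149,.17],down(-.115+np.pi/2)) if 0 else None
for n in("side","top"): cv2.imwrite(f"pics/{n}2.png",arm.capture(n)[:,:,::-1])
cv2.imwrite("pics/c4.png",cv2.resize(cv2.imread("pics/side2.png")[100:420,100:440],None,fx=1.5,fy=1.5))
```

```text
[0.49  0.168 0.16 ] [-0.3 -0.4  0.6] 0.0851 0.0 12.6
down [0.49  0.169 0.025] [0.6 0.1 0.7] 0.0845 0.0 14.3
grip [0.49  0.169 0.025] [-2.8 -1.5  5.3] 0.0541 53.8 14.7
lift [0.489 0.168 0.149] [-0.2  0.3 -5. ] 0.0542 53.3 16.0
```

View pics/c4.png

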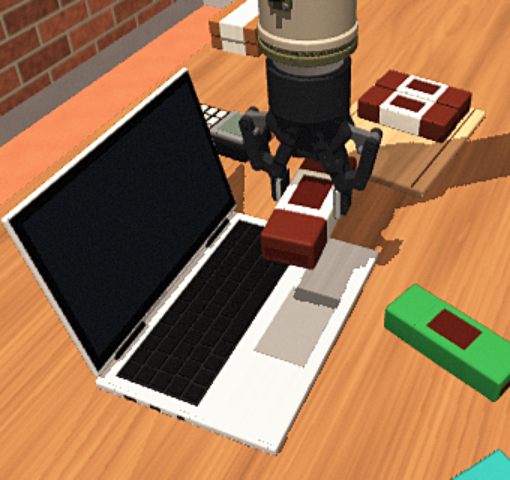

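The block is held level and the screen is unaffected. Now I place it.

Run:
```python
from h import *
def f(m=""): o=arm.get_obs(); print(m,np.round(o["ee_pos"],4),np.round(o["wrist_force"],1),round(o["finger_gap"],4),round(o["finger_force"],1),round(o["time_s"],1)); return o
s=[.527,-.149];yw=-.115;q=down(yw+np.pi/2)
o=arm.get_obs();arm.line_to([.47,.10,.17])
arm.reach([*s,.13],q); f("above")
arm.line_to([*s,.05],v=.12); arm.line_to([*s,.027],v=.04); arm.sleep(.3); b=f("near")["wrist_force"][2]
z=.027
while z>.0175:
    z-=.001; arm.line_to([*s,z],v=.02); arm.sleep(.1); w=arm.get_obs()["wrist_force"][2]
    if w-b>3.5: break
f("touch %.3f"%z)
arm.set_gripper(.066); f("open"); arm.sleep(.2)
arm.line_to([*s,.06],v=.06); arm.line_to([*s,.16],v=.2)
arm.reach([.42,.12,.25],q); f("away")
for n in("side","top"): cv2.imwrite(f"pics/{n}3.png",arm.capture(n)[:,:,::-1])
A=cv2.imread("pics/top3.png")[180:300,345:475];B=cv2.imread("pics/side3.png")[120:245,205:435]
A=cv2.resize(A,None,fx=2.5,fy=2.5,interpolation=2);B=cv2.resize(B,None,fx=2.,fy=2.,interpolation=2)
cv2.imwrite("pics/c5.png",np.vstack([np.pad(A,((0,0),(0,B.shape[1]-A.shape[1]),(0,0))),B]))
```

```text
above [ 0.5273 -0.1479  0.1299] [ 1.  -0.1 -3.4] 0.054 53.2 18.3
near [ 0.5271 -0.149   0.0272] [ 0.1 -0.1 -4.2] 0.0538 53.3 20.2
touch 0.023 [ 0.5272 -0.149   0.0235] [-2.7  0.6  6. ] 0.0543 54.3 21.6
open [ 0.5272 -0.149   0.0231] [ 0.3 -0.9  0.4] 0.0662 0.0 21.9
away [0.4205 0.1185 0.2495] [ 0.2 -0.7 -0.2] 0.0658 0.0 24.6
```

View pics/c5.png

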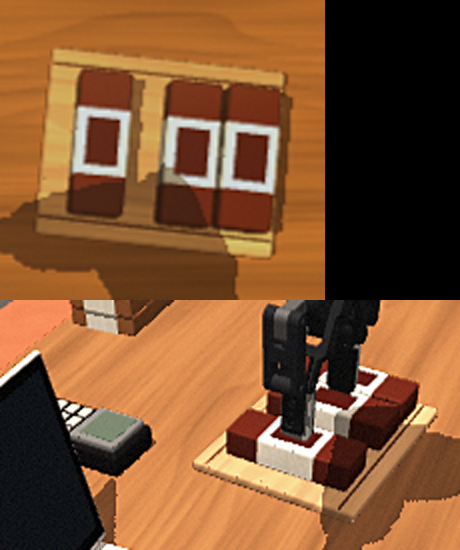

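The block lies flat and in line: its label is at top crop (101,143), against the others at (194,152) and (250,158). That puts it about 93 mm from block_b, so at y≈0.07. The last step is the space bar tap, offset slightly toward the user to stay clear of the keys behind.

Run:
```python
from h import *
def f(m=""): o=arm.get_obs(); print(m,np.round(o["ee_pos"],4),np.round(o["wrist_force"],1),round(o["time_s"],1)); return o
s=[.5467,.2116];q=down(np.pi/2+.026)
arm.set_gripper(0.0)
arm.reach([*s,.10],q); arm.line_to([*s,.03],v=.1); arm.line_to([*s,.022],v=.03); arm.sleep(.3); b=f("near")["wrist_force"][2]
z=.022
while z>.0145:
    z-=.0007; arm.line_to([*s,z],v=.01); arm.sleep(.1); o=arm.get_obs(); w=o["wrist_force"][2]-b; print(round(o["ee_pos"][2],4),round(w,2))
    if w>5: break
arm.sleep(.2)
arm.line_to([*s,.05],v=.05); arm.reach([.40,.0,.30],q); f("away")
for n in("side","top"): cv2.imwrite(f"pics/{n}4.png",arm.capture(n)[:,:,::-1])
cv2.imwrite("pics/c6.png",cv2.resize(cv2.imread("pics/side4.png")[110:430,90:450],None,fx=1.6,fy=1.6))
```

```text
near [0.5468 0.2116 0.0221] [ 0.7 -0.5 -0.5] 27.8
0.0213 -0.1
0.0206 1.03
0.0199 1.02
0.0193 2.73
0.0186 2.14
0.0178 3.57
0.0172 3.26
0.0166 6.04
away [4.001e-01 1.000e-04 2.998e-01] [ 0.2  1.2 -0.1] 33.0
```

View pics/c6.png

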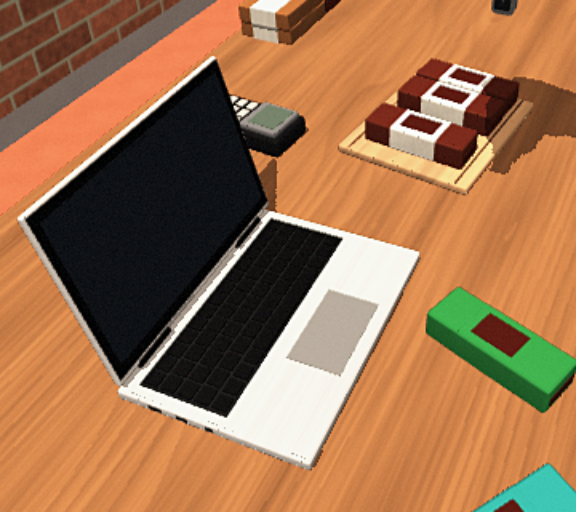

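The force rose gradually like a spring to about 3.5 N over 3 mm of travel and then hit a stop, so the bar went fully down. The screen and block are in place and the arm is clear.

```bash
python3 -c "
from plant import arm
print(arm.hand_in())"
```

```text
the job is handed in; nothing more can be done
None
```

The job is handed in, with no verdict returned: the screen measured about 1.80 rad (103°), the block lies flat and in line on the free part of the board, and the space bar was tapped down and released, all in about 33 s.

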